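# Pull-test a drawer knob and file the front as tested

## Robot

A 7-joint arm with a two-finger parallel gripper is mounted at the origin on the work surface. World frame = base frame: x ahead of the robot, y to its left, z up, the work surface at z = 0. Lengths are in m, angles in rad, forces in N, time in s.
With the tool pointing down it reaches from about 0.4 to 0.925 m from the base axis. Payload 4.1 kg.
Tool frame: the origin (TCP) lies on the centre line of the jaws, within the pads' length; the fingertips stand 25 mm ahead of it and the grasp point (between the pads) lies 6 mm ahead of it; z points along the fingers, y is the line along which they close (so a half turn about z gives the same grasp; the last joint's range is limited). The gripper opens to 85 mm and grips with 20 to 120 N. Pads are 22 mm wide; open, the fingers measure 114 mm over their backs; the gripper's body (76 mm by 85 mm) begins 54 mm behind the grasp point. The pads swing forward as they close: fully open they stand 13 mm farther back than shut.
Start: joints at [1.129, 0.398, 0.045, 1.537, -0.019, 1.207, -0.051], TCP at [0.219, -0.612, 0.256] pointing down, gripper open.
Joint ranges: [-2.82, 2.82], [-0.49, 2.23], [-1.37, 1.46], [0, 2.46], [-1.36, 4.5], [0.23, 2], [-2.94, 2.94]. Speed limits (rad/s): [2.57, 2.57, 3.14, 3.14, 3.14, 3.14, 3.14].

## Interface

Orientations are given as a unit quaternion [w, x, y, z].
In Python, from cell import r gives the robot as it stands.
- The arm moves only by the shell command python3 -m creep 'ROWS' [OPENING]. ROWS is JSON, a list of rows, each a list of 6 numbers: the shift along the tool's x, y, z in units of 30 mm (1.0 is 30 mm), then the turn, a rotation vector about the tool's x, y, z in units of 5 degrees (1.0 is 5 degrees). In form: [[tx, ty, tz, wx, wy, wz], ...]. A call has 1 to 20 rows; each row is the pose to reach, as a shift and turn from the pose commanded when the call began, along the tool's axes at that moment; what a row does not reach only later rows make up. A row lasts 1/12 s, in which the tool goes at most 41.7 mm and 7.16 degrees, less where a joint would pass 70% of its speed; a pose out of reach is approached as far as the arm can. A call with a gripper value outside its range is refused whole. OPENING is the finger opening in mm, from 0 to 85.4, set as the call begins (- or left out, the last holds). The fingers move at their own pace and stop on an object; the grip force is fixed at half the most. Time passes only in rows, so rows that repeat a pose let the fingers close. It gives the time, the measured TCP pose, the force, the opening and the grip force at its end, in the units of the state.
- r.read_state(): the state, without advancing time (a new reading comes with each control period).
- r.read_camera(name): name is "scene" or "top"; returns the picture (420x560x3 uint8, red, green, blue); there is no depth.
- r.camera_model(name): a dict with "fx", "fy", "cx", "cy" (pixels), "view" (4x4, takes a point from world to camera coordinates). Camera axes: x right, y down, z forward; pixel columns grow to the right and rows downward; lengths in m; the calibration is good to about 2 mm. A picture is of the moment at which its call begins. camera_model takes no time and is no camera call.
- r.finish_job(): hands the job in; it is judged then, once.
The state is a dict: "clock": time; "joints": joint angles; "dq": joint speeds; "joint_efforts": joint torques, N m; "tool_pos": TCP position; "tool_rot": TCP orientation; "ft_force": force on the tool from outside, world axes, zero at the start; "wrist_torque": the same for the moment, N m; "opening": finger opening in m; "grasp_force": force on a finger pad.
Only numpy, scipy, OpenCV 4.12 (cv2) and the standard library are available. Lean on these libraries where they do the work, as an engineer would, in place of code of your own. Each camera call takes 0.05 s, during which the arm holds its last target. There are 200 camera calls.

## Task

A small drawer front with a turned knob sits in the pull tester. Draw the knob straight up until the tester's pointer is level with its set mark, keep it there for a good second, and ease it back down without letting it snap. Then slide the drawer front out through the tester's open front and set it down flat, knob up, in the empty tray, leaving everything else as it was.

Things in the scene. Friction and masses are not known exactly. Their poses are not given: they have to be found in the camera images.
- tester: pull tester, fixed: grey base 150 (x) by 160 (y) by 40 mm high; white scale column 30 by 12 mm, 114 mm tall, 30 mm to +x and 90 mm to +y of the centre. Origin: centre of the underside. On it the aluminium cradle, a channel 104 mm long in x, 140 wide; floor top 48 mm up; 23 mm wide lips on both sides, top 75 mm up, reach over the panel; stop at +x; open at -x, towards the robot
- cradle (a joint): rise of the tester's spring-loaded cradle in m, 0 at rest, stop at 0.040. The drawer front can be lifted about 3 mm in it before it meets the lips and starts to lift the cradle. Springs pull the cradle down: it takes 7 N to start and 0.35 N more per mm, 12 to 15.5 N at the set mark, plus the weight of the drawer front. It drops back fast if let go
- pointer (a point): the tip of the dark pointer on the cradle's +y side at its far (+x) end, beside the scale; it rises and falls with the cradle, 50 mm above the bench at rest
- mark (a point): the dark set mark clamped on the scale column, 14 to 24 mm above the pointer at rest; it stays where it is. The pull is right when the pointer is level with it, within 5 mm; 10 mm above it is too much. The pointer and the mark stand side by side, at the same x and y
- panel: the drawer front to test: a pale wooden panel 90 (x) by 120 (y) by 18 mm lying in the cradle, its axes along the tester's, with a turned wooden knob upright at its centre. About 0.2 kg. Origin at the centre of its underside. 2 mm of play at each side in the cradle; its underside must go about 100 mm to the tester's -x to be clear of the lips
- knob (a point): middle of the knob's head, on the knob's axis, 64 mm above the panel's underside. The head is 36 mm in diameter and cylindrical from 10 mm below this point to 10 mm above; the top is 14 mm above; below it is a 20 mm neck
- tray: the empty plywood tray, fixed, 160 (x) by 190 (y) mm outside, 6 mm walls 28 mm high, floor 6 mm thick. Origin at the centre of its underside
- stock_tray: the other tray, the same but holding another drawer front; not to be used
- stock: the drawer front in the other tray: same panel, with a ball-shaped knob 42 mm high; leave it alone
- sanding_block: cork sanding block 100 by 55 by 28 mm lying on the bench nearer the robot; leave it alone
- chisel: chisel with wooden handle, 210 mm long, 28 mm high, lying on the bench nearer the robot; leave it alone
Mind the look-alikes: they are no part of the job. What is shaped like the panel but turquoise is not meant.

How it is judged:
By the outcome, as a careful person would: the job done as asked, in the order asked, and still so for the second after the job is handed in, with the robot touching nothing.
It also fails if it takes over 58 s, if anything falls off the work surface, if the arm or the gripper's body presses on something with over 40 N, if the wrist force passes 120 N, or if a joint passes its speed limit or range.

## Working session

There is one attempt and no reset: what is moved stays moved. The work goes in short steps, Python scripts to look and compute and a shell command to move; the robot and the scene stay as the last step left them, time stands still between calls to the robot, and variables do not carry over. Pictures are saved under pics/ and viewed, at most 10 in all, crops included, and the job is handed in when it is done.

```bash
ls; mkdir -p pics; python3 - <<'E'
from cell import r
import cv2,numpy as np
for n in("scene","top"):
    cv2.imwrite(f"pics/{n}0.png",r.read_camera(n)[:,:,::-1]); m=r.camera_model(n); print(n,m["fx"],m["cx"],m["cy"]);print(np.round(m["view"],3))
s=r.read_state();print(s)
E
```

```text
pics
scene 424.138083155637 282.6856759822193 202.9083749875443
[[ 0.622  0.783 -0.003 -0.372]
 [ 0.525 -0.42  -0.741 -0.173]
 [-0.581  0.459 -0.672  1.42 ]
 [ 0.     0.     0.     1.   ]]
top 470.46789411401176 278.63845982727986 199.0311506365935
[[ 0.008 -1.     0.02   0.068]
 [-0.99  -0.011 -0.143  0.509]
 [ 0.143 -0.019 -0.99   1.316]
 [ 0.     0.     0.     1.   ]]
{'clock': 0.1, 'joints': array([ 1.129038  ,  0.39912777,  0.0450264 ,  1.53774337, -0.01869106,
        1.20686463, -0.05069934]), 'dq': array([-0.00071812, -0.00171584,  0.00143257, -0.00224077,  0.00056267,
       -0.00011776,  0.00227192]), 'joint_efforts': array([ 4.11122528e-03, -4.76259184e+01,  1.37057070e+00, -2.54949045e+01,
        1.20113327e-02,  5.05454125e-03, -1.12441418e-05]), 'tool_pos': array([ 0.21831515, -0.61169975,  0.25536553]), 'tool_rot': array([-8.35482386e-04,  9.85339456e-01,  1.70603092e-01, -2.07998828e-04]), 'ft_force': array([-0.78617781, -0.11419672,  1.25699954]), 'wrist_torque': array([0.01735047, 0.00424477, 0.0234853 ]), 'grasp_force': 0.0, 'opening': 0.08525473082789779}
```

View pics/scene0.png

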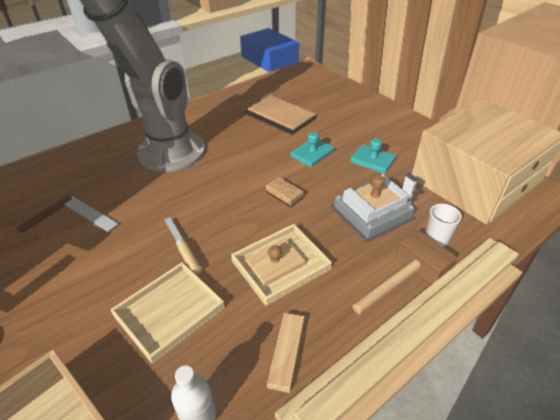

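View pics/top0.png

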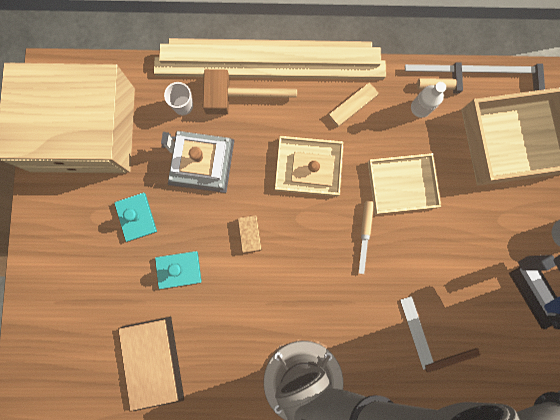

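The scene shows the tester at scene (375,205) / top (200,160), the stock tray with its ball-knob panel at scene (280,262) / top (309,166), and the empty tray at scene (168,308) / top (405,184). Candidates for the panel by top pixels are the tester panel (195,155), the stock panel (314,167) and turquoise ones at (135,217) and (178,270). Only the first lies in the tester with a cylindrical brown knob, so I'll confirm it in one enlarged crop.

```bash
python3 - <<'E'
import cv2,numpy as np
t=cv2.imread("pics/top0.png");s=cv2.imread("pics/scene0.png")
a=cv2.resize(t[120:200,150:250],(400,320),interpolation=cv2.INTER_CUBIC)
b=cv2.resize(s[160:240,325:425],(400,320),interpolation=cv2.INTER_CUBIC)
c=cv2.resize(t[140:220,360:450],(400,280))[:280]
c=cv2.resize(t[145:219,355:461],(400,280),interpolation=cv2.INTER_CUBIC)
d=cv2.resize(s[255:360,105:255],(400,280),interpolation=cv2.INTER_CUBIC)
cv2.imwrite("pics/crop1.png",np.vstack([np.hstack([a,b]),np.hstack([c,d])]))
E
```

```text
(no output)
```

View pics/crop1.png

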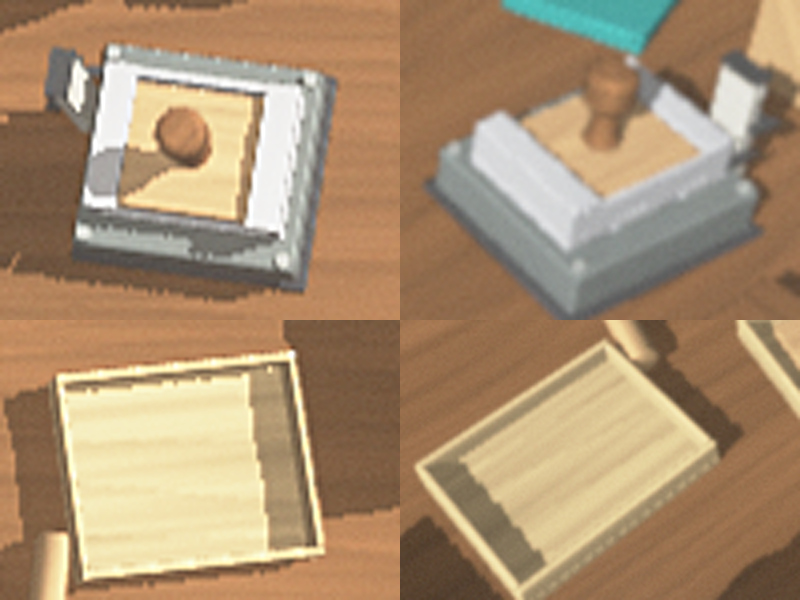

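Confirmed: the pale panel in the cradle carries the cylindrical brown knob, at about top px (196,153), and the empty tray is at top px (405,184). Now I'll measure and zoom in on the scale.

```bash
cat > h.py <<'E'
from cell import r
import numpy as np,cv2
M={n:r.camera_model(n) for n in("scene","top")}
def ray(n,p):
    m=M[n];V=np.array(m["view"]);R=V[:3,:3];d=R.T@np.array([(p[0]-m["cx"])/m["fx"],(p[1]-m["cy"])/m["fy"],1]);return -R.T@V[:3,3],d/np.linalg.norm(d)
def plane(n,p,z):
    o,d=ray(n,p);return o+d*(z-o[2])/d[2]
def tri(a,b):
    (o1,d1),(o2,d2)=ray("top",a),ray("scene",b);t=np.linalg.lstsq(np.c_[d1,-d2],o2-o1,rcond=None)[0];p,q=o1+d1*t[0],o2+d2*t[1];return (p+q)/2,np.linalg.norm(p-q)
def proj(n,P):
    m=M[n];c=np.array(m["view"])@np.r_[P,1];return np.array([m["fx"]*c[0]/c[2]+m["cx"],m["fy"]*c[1]/c[2]+m["cy"]])
def mask(im,lo,hi,box):
    x0,y0,x1,y1=box;h=cv2.cvtColor(im,cv2.COLOR_BGR2HSV);m=np.zeros(h.shape[:2],np.uint8);m[y0:y1,x0:x1]=cv2.inRange(h,lo,hi)[y0:y1,x0:x1]
    k,l,s,c=cv2.connectedComponentsWithStats(m);return m,k,l,s,c
def rect(pts):
    (c,s,a)=cv2.minAreaRect(np.float32(pts)*1000);return np.round(c,1),np.round(s,1),round(a,1)
E
python3 - <<'E'
from h import *
t=cv2.imread("pics/top0.png");s=cv2.imread("pics/scene0.png")
H=cv2.cvtColor(t,cv2.COLOR_BGR2HSV);print("hsv knob,panel,lip,traywall,trayfloor,bench",[H[y,x].tolist() for x,y in((196,152),(206,160),(217,160),(371,175),(390,180),(365,225))])
# lips
m,k,l,st,c=mask(t,(0,0,190),(180,40,255),(168,125,235,190))
big=np.isin(l,[i for i in range(1,k) if st[i,4]>60]);ys,xs=np.nonzero(big)
P=[plane("top",(x,y),.075)[:2] for x,y in zip(xs,ys)];print("lips",rect(P))
# tray outline
m,k,l,st,c=mask(t,(18,50,90),(34,200,255),(362,148,448,220))
i=1+np.argmax(st[1:,4]);ys,xs=np.nonzero(l==i);print(st[i],"tray",rect([plane("top",(x,y),.028)[:2] for x,y in zip(xs,ys)]))
for n,im,b in(("top",t,(180,140,215,175)),("scene",s,(360,168,395,202))):
    m,k,l,st,c=mask(im,(0,110,40),(13,255,200),b)
    for i in range(1,k):
        if st[i,4]>25: print("knob",n,st[i],c[i])
cv2.imwrite("pics/crop2.png",cv2.resize(s[165:205,390:430],(600,600),interpolation=cv2.INTER_CUBIC))
E
```

```text
hsv knob,panel,lip,traywall,trayfloor,bench [[14, 127, 200], [23, 72, 246], [15, 2, 242], [16, 104, 125], [24, 68, 243], [15, 105, 211]]
lips (array([625.4, 299.4]), array([152.6, 108.9]), 78.2)
[ 370  153   71   61 2899] tray (array([ 561.6, -293.7]), array([160.9, 191.6]), 6.5)
knob top [189 147  14  14  97] [195.24742268 153.29896907]
knob scene [360 168  24  29 196] [371.56122449 180.34183673]
knob scene [386 168   9  10  34] [390.64705882 172.94117647]
```

View pics/crop2.png

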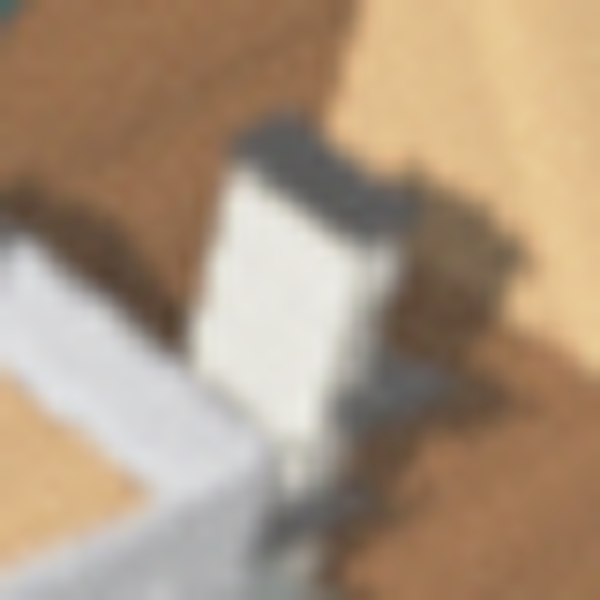

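The mark is the dark block at scene px ≈(416,192) on the column's +x side. The pointer is the dark bar at ≈(412,199.5), just below it at the cradle's far end. Next I'll refine the tester pose.

```bash
python3 - <<'E'
from h import *
t=cv2.imread("pics/top0.png");s=cv2.imread("pics/scene0.png")
# panel visible wood between lips -> direction ; lips individually
m,k,l,st,c=mask(t,(0,0,190),(180,40,255),(174,125,235,190))
for i in range(1,k):
    if st[i,4]>30:
        ys,xs=np.nonzero(l==i);P=np.array([plane("top",(x,y),.075)[:2] for x,y in zip(xs,ys)])
        print("lip",st[i],rect(P),rect(P)[0])
        for edge in ("max","min"):  # long-edge fit: extreme col per row
            Q=[]
            for y in np.unique(ys)[3:-3]:
                xx=xs[ys==y]; Q.append(plane("top",(xx.max()+.5 if edge=="max" else xx.min()-.5,y),.075)[:2])
            v=cv2.fitLine(np.float32(Q),cv2.DIST_HUBER,0,.001,.001).ravel();print(edge,"yaw",np.round(np.degrees(np.arctan(v[1]/v[0])),1),v[2:])
# knob head: top-view blob
for lo,hi in (((0,110,40),(17,255,235)),):
    m,k,l,st,c=mask(t,lo,hi,(182,140,210,172))
    for i in range(1,k):
        if st[i,4]>25:print("knob",st[i],c[i],plane("top",c[i],.118),plane("top",(195.5,153),.122))
E
```

```text
lip [174 131  53  49 641] (array([625.4, 299.4]), array([152.6, 108.9]), 78.2) [625.4 299.4]
max yaw -6.0 [0.61076546 0.23069842]
min yaw 58.6 [0.62488633 0.32158637]
knob [189 147  14  15 140] [195.9  153.05] [0.62011403 0.30132535 0.118     ] [0.61926545 0.30176765 0.122     ]
```

```bash
python3 - <<'E'
from h import *
f=lambda x,y:(150+x/4-.4,120+y/4-.4)
def yaw(a,b,z):
    p,q=plane("top",f(*a),z),plane("top",f(*b),z);v=(q-p)[:2];return np.round((p*1000)[:2]),np.round((q*1000)[:2]),round(np.hypot(*v)*1000),round(np.degrees(np.arctan2(v[1],v[0])),1)
print("base far edge",yaw((108,42),(337,77),.04))
print("base right edge",yaw((305,268),(337,77),.04))
print("lip right outer",yaw((283,236),(308,82),.075))
print("lip near edge",yaw((85,210),(283,236),.075))
print("lip left outer",yaw((84,210),(107,62),.075))
print("lip inner right",yaw((240,222),(264,97),.075))
# scene view: panel/cradle corners
g=lambda x,y:(325+(x-400)/4-.4,160+y/4-.4)
def yw(a,b,z):
    p,q=plane("scene",g(*a),z),plane("scene",g(*b),z);v=(q-p)[:2];return np.round((p*1000)[:2]),np.round((q*1000)[:2]),round(np.hypot(*v)*1000),round(np.degrees(np.arctan2(v[1],v[0])),1)
print("S lip far edge",yw((570,212),(735,140),.075))
print("S lip -y outer",yw((478,125),(570,212),.075))
P=np.array([.62,.301,.126]);print("knob top pred scene",proj("scene",P),"center",proj("scene",P-[0,0,.014]))
E
```

```text
base far edge (array([707., 372.]), array([683., 205.]), 169, np.float64(-98.1))
base right edge (array([542., 225.]), array([683., 205.]), 143, np.float64(-8.0))
lip right outer (array([558., 238.]), array([669., 223.]), 112, np.float64(-7.6))
lip near edge (array([575., 376.]), array([558., 238.]), 140, np.float64(-96.9))
lip left outer (array([575., 377.]), array([682., 365.]), 108, np.float64(-6.3))
lip inner right (array([568., 268.]), array([658., 254.]), 91, np.float64(-9.0))
S lip far edge (array([663., 225.]), array([684., 363.]), 140, np.float64(81.5))
S lip -y outer (array([565., 240.]), array([663., 225.]), 99, np.float64(-8.4))
knob top pred scene [377.55527766 177.24536186] center [376.77711751 181.37850531]
```

```bash
cat >> h.py <<'E'
from scipy.spatial.transform import Rotation as Ro
def rel(p,yaw):
    s=r.read_state();q=s["tool_rot"];R=Ro.from_quat([q[1],q[2],q[3],q[0]])
    G=Ro.from_euler("z",yaw,degrees=True)*Ro.from_euler("x",180,degrees=True)
    return np.round(np.r_[R.inv().apply(np.array(p)-s["tool_pos"])/.03,np.degrees((R.inv()*G).as_rotvec())/5],2).tolist()
E
python3 -m creep '[[15,-9.2,0,0,0,2.5],[15,-9.2,0,0,0,2.5],[15,-9.2,0,0,0,2.5],[15,-9.2,0,0,0,2.5],[15,-9.2,0,0,0,2.5],[15,-9.2,0,0,0,2.5],[15,-9.2,0,0,0,2.5],[15,-9.2,0,0,0,2.5],[15,-9.2,0,0,0,2.5],[15,-9.2,0,0,0,2.5],[15,-9.2,0,0,0,2.5],[15,-9.2,0,0,0,2.5],[15,-9.2,0,0,0,2.5],[22.8,-24.2,0,0,0,5.5],[22.8,-24.2,0,0,0,5.5],[22.8,-24.2,0,0,0,5.5],[22.8,-24.2,0,0,0,5.5],[22.8,-24.2,0,0,0,5.5],[22.8,-24.2,0,0,0,5.5],[22.8,-24.2,0,0,0,5.5]]' 85
python3 -c "
from h import *
print(rel([.620,.301,.2],-7.8))"
```

```text
clock: 1.77
tool_pos: [0.5882, 0.0842, 0.256]
tool_rot: [0.0, 0.998, -0.069, -0.0]
ft_force: [0.6, -0.1, -0.1]
opening: 0.0848
grasp_force: 0.0
[0.06, -7.3, 1.86, 0.01, 0.01, -0.01]
```

```bash
python3 -m creep '[[0.05,-1.4,0.8,0,0,0],[0.05,-2.8,1.6,0,0,0],[0.05,-4.2,1.9,0,0,0],[0.05,-5.6,1.9,0,0,0],[0.05,-6.8,1.9,0,0,0],[0.05,-7.3,1.9,0,0,0],[0.05,-7.3,1.9,0,0,0],[0.05,-7.3,1.9,0,0,0]]'
python3 - <<'E'
from h import *
print(rel([.620,.301,.118],-7.8))
a=r.read_camera("scene")[:,:,::-1];b=r.read_camera("top")[:,:,::-1]
cv2.imwrite("pics/s2.png",np.hstack([cv2.resize(a[110:220,320:430],(400,400),interpolation=cv2.INTER_CUBIC),cv2.resize(b[100:210,140:250],(400,400),interpolation=cv2.INTER_CUBIC)]))
E
```

```text
clock: 2.43
tool_pos: [0.6189, 0.3013, 0.1983]
tool_rot: [0.0, 0.998, -0.067, -0.001]
ft_force: [0.8, -0.3, -0.4]
opening: 0.0851
grasp_force: 0.0
[0.04, 0.0, 2.68, 0.0, 0.02, 0.03]
```

View pics/s2.png

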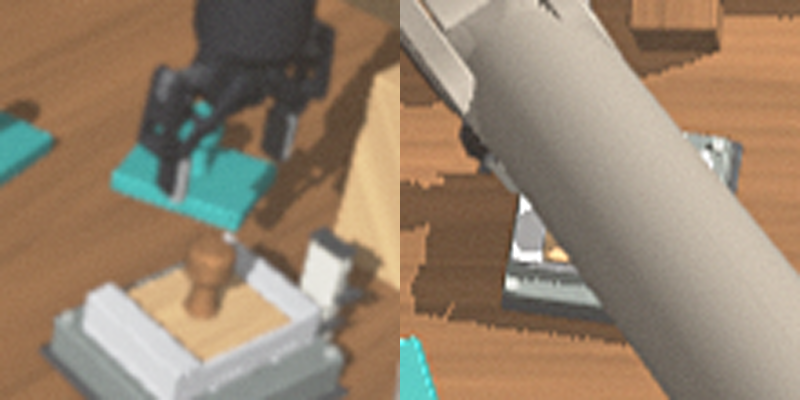

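The fingers (crop left at (180,185) and (285,140)) straddle the knob at (210,265). The centring is right to within a few mm, so I'll descend.

```bash
python3 -m creep '[[0.04,0,0.8,0,0,0],[0.04,0,1.6,0,0,0],[0.04,0,2.3,0,0,0],[0.04,0,2.7,0,0,0],[0.04,0,2.7,0,0,0]]' 60
python3 -m creep '[[0,0,0,0,0,0],[0,0,0,0,0,0],[0,0,0,0,0,0],[0,0,0,0,0,0]]' 43
python3 -m creep '[[0,0,0,0,0,0],[0,0,0,0,0,0]]' 39
```

```text
clock: 2.95
tool_pos: [0.6198, 0.2956, 0.115]
tool_rot: [0.002, 0.998, -0.07, -0.002]
ft_force: [-0.5, -0.9, -0.2]
opening: 0.06
grasp_force: 0.0
clock: 3.28
tool_pos: [0.6221, 0.2994, 0.1199]
tool_rot: [-0.001, 0.998, -0.069, 0.001]
ft_force: [0.0, -0.4, -0.4]
opening: 0.0434
grasp_force: 0.0
clock: 3.45
tool_pos: [0.6217, 0.2997, 0.1193]
tool_rot: [-0.001, 0.998, -0.068, 0.001]
ft_force: [0.4, 0.8, 0.0]
opening: 0.0393
grasp_force: 0.5
```

```bash
python3 -m creep '[[0,0,0,0,0,0],[0,0,0,0,0,0],[0,0,0,0,0,0],[0,0,0,0,0,0],[0,0,0,0,0,0],[0,0,0,0,0,0]]' 20
python3 -c "
from h import *
print(rel([.620,.301,.118],-7.8)); s=r.read_state();print(s['wrist_torque'])"
```

```text
clock: 3.95
tool_pos: [0.6218, 0.3003, 0.1196]
tool_rot: [-0.001, 0.998, -0.068, 0.001]
ft_force: [0.1, 2.4, 5.3]
opening: 0.0337
grasp_force: 59.6
[-0.06, -0.01, 0.05, -0.03, -0.02, -0.01]
[ 0.56497259 -0.01134622  0.00295637]
```

```bash
python3 -m creep '[[0,0,-0.04,0,0,0],[0,0,-0.08,0,0,0],[0,0,-0.12,0,0,0],[0,0,-0.16,0,0,0],[0,0,-0.2,0,0,0],[0,0,-0.23,0,0,0],[0,0,-0.27,0,0,0],[0,0,-0.27,0,0,0],[0,0,-0.27,0,0,0]]'
python3 - <<'E'
from h import *
a=r.read_camera("scene")[:,:,::-1];cv2.imwrite("pics/lift1.png",a)
b=cv2.imread("pics/scene0.png")
f=lambda i:cv2.resize(i[170:210,385:425],(400,400),interpolation=cv2.INTER_CUBIC)
cv2.imwrite("pics/lift1c.png",np.hstack([f(b),f(a)]))
c,s=np.cos(np.radians(-7.8)),np.sin(np.radians(-7.8))
for lx,ly in((45,80),(50,85),(55,88)):
  for z in(.05,.064,.074):
    print(lx,ly,z,np.round((proj("scene",[.621+(c*lx-s*ly)/1e3,.3005+(s*lx+c*ly)/1e3,z])-[385,170])*10))
E
```

```text
clock: 4.7
tool_pos: [0.6206, 0.3004, 0.124]
tool_rot: [-0.001, 0.998, -0.068, -0.001]
ft_force: [4.3, 6.7, -8.8]
opening: 0.0336
grasp_force: 60.4
45 80 0.05 [219. 286.]
45 80 0.064 [229. 247.]
45 80 0.074 [237. 219.]
50 85 0.05 [246. 290.]
50 85 0.064 [256. 251.]
50 85 0.074 [263. 224.]
55 88 0.05 [267. 297.]
55 88 0.064 [277. 258.]
55 88 0.074 [285. 230.]
```

View pics/lift1c.png

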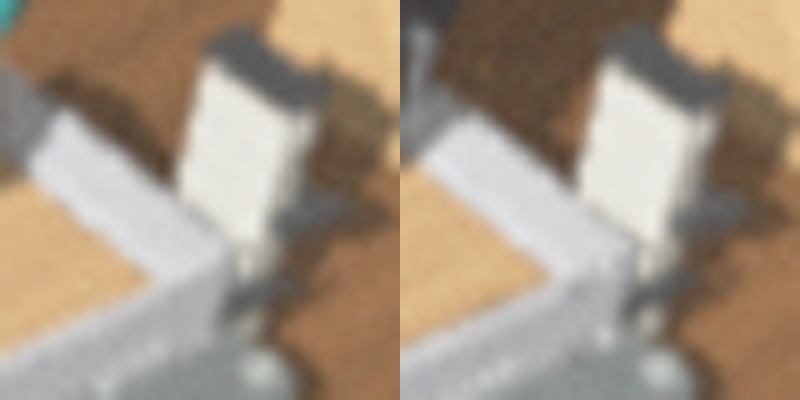

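```bash
python3 -m creep '[[0,0,-0.04,0,0,0],[0,0,-0.08,0,0,0],[0,0,-0.12,0,0,0],[0,0,-0.16,0,0,0],[0,0,-0.2,0,0,0],[0,0,-0.24,0,0,0],[0,0,-0.28,0,0,0],[0,0,-0.32,0,0,0],[0,0,-0.36,0,0,0],[0,0,-0.4,0,0,0],[0,0,-0.44,0,0,0],[0,0,-0.48,0,0,0],[0,0,-0.52,0,0,0],[0,0,-0.56,0,0,0],[0,0,-0.6,0,0,0],[0,0,-0.64,0,0,0],[0,0,-0.67,0,0,0],[0,0,-0.67,0,0,0]]'
python3 - <<'E'
from h import *
a=r.read_camera("scene")[:,:,::-1];cv2.imwrite("pics/lift2.png",a)
b=cv2.imread("pics/scene0.png")
f=lambda i:cv2.resize(i[170:210,385:425],(400,400),interpolation=cv2.INTER_CUBIC)
cv2.imwrite("pics/lift2c.png",np.hstack([f(b),f(a)]))
E
```

```text
clock: 6.25
tool_pos: [0.6205, 0.3004, 0.1426]
tool_rot: [-0.001, 0.998, -0.068, -0.001]
ft_force: [6.9, 7.7, -15.4]
opening: 0.0335
grasp_force: 61.1
```

View pics/lift2c.png

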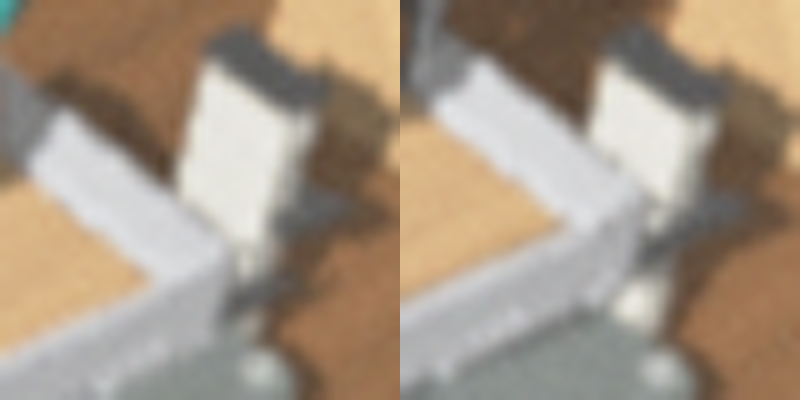

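The left half shows the rest state, with the pointer at crop ≈(265,292) and the mark at ≈(320,210). In the right half the pointer, ≈(655,250) to (690,232), is almost in line with the mark at ≈(715,213), perhaps a few mm low. I'll quantify the offset.

```bash
python3 - <<'E'
from h import *
for n in("scene0","lift2"):
    i=cv2.imread(f"pics/{n}.png");h=cv2.cvtColor(i,cv2.COLOR_BGR2HSV)
    print(n,"V / S rows 186-204, cols 406-422")
    for y in range(187,204):print(y,' '.join(f"{h[y,x,2]:3d}/{min(h[y,x,1],99):02d}" for x in range(406,423)))
c,s=np.cos(np.radians(-7.8)),np.sin(np.radians(-7.8))
W=lambda lx,ly,z:proj("scene",[.621+(c*lx-s*ly)/1e3,.3005+(s*lx+c*ly)/1e3,z/1e3])
print(W(45,84,50),W(45,96,50),W(45,84,70),W(45,96,70),W(45,84,75),W(51,90,50))
E
```

```text
scene0 V / S rows 186-204, cols 406-422
187 230/10 230/10 230/11 231/09 232/09 230/09 209/16 176/14 150/20 115/44  97/97  98/99 101/98 101/99 103/99 113/99 132/99
188 230/09 230/10 231/09 231/11 232/09 230/08 200/17 165/15 139/15 106/26 100/61  98/86  95/97 101/93 103/99 125/99 144/99
189 230/09 230/09 230/10 231/09 233/10 223/08 191/16 165/15 130/10 101/15  97/18  99/36 100/41  99/72 101/98 119/99 132/99
190 230/10 229/09 231/09 231/10 230/09 212/13 173/16 146/16 121/11  99/03  96/05  98/08  98/18  96/37  99/72 103/99 111/99
191 218/12 227/09 230/09 232/10 232/09 196/14 146/14 113/09 106/10 102/08  94/00  93/14  93/30  92/53  98/83 102/95 102/98
192 199/12 219/12 229/09 233/09 230/09 185/11 130/12 102/05  95/11  91/17  93/33  96/43  94/73  98/81  99/95 104/99 107/99
193 201/01 209/13 221/10 227/10 223/11 183/18 137/17 104/15  94/35  92/58  97/63  96/88 108/92 113/99 110/99 120/99 127/99
194 211/02 197/01 198/13 203/18 199/14 175/15 147/26 112/41  97/66  98/91  99/93 107/99 130/99 139/99 141/99 137/99 150/99
195 212/04 189/04 180/10 199/14 182/17 168/17 142/32 116/62 100/94 100/99 10
[... 2628 characters left out ...]
54/99 158/99 158/99 162/99 163/99 163/99
200 189/13 224/10 230/09 217/15 188/19 145/37 109/70 109/99 132/99 147/99 155/99 159/99 159/99 161/99 166/99 166/99 162/99
201 180/11 210/13 218/15 204/16 182/25 133/44 104/91 112/99 145/99 154/99 159/99 158/99 161/99 160/99 162/99 163/99 160/99
202 155/10 170/09 180/13 184/18 163/27 125/55 108/92 130/99 152/99 158/99 159/99 158/99 166/99 163/99 159/99 160/99 157/99
203 145/11 148/05 155/12 154/17 137/32 114/65 111/96 140/99 151/99 158/99 161/99 162/99 161/99 158/99 159/99 159/99 154/99
[408.03127593 198.06764468] [411.28826818 196.58852844] [409.46896233 192.56077764] [412.75816468 191.0859488 ] [409.83363559 191.16394511] [411.19445572 198.56849982]
```

The pointer is about 1.1 px low, i.e. about 3–4 mm, so the mark is about 23–24 mm above rest. I'll raise 3 mm more and hold over 1.5 s.

```bash
python3 -m creep '[[0,0,-0.03,0,0,0],[0,0,-0.06,0,0,0],[0,0,-0.09,0,0,0],[0,0,-0.12,0,0,0],[0,0,-0.12,0,0,0],[0,0,-0.12,0,0,0],[0,0,-0.12,0,0,0],[0,0,-0.12,0,0,0],[0,0,-0.12,0,0,0],[0,0,-0.12,0,0,0],[0,0,-0.12,0,0,0],[0,0,-0.12,0,0,0],[0,0,-0.12,0,0,0],[0,0,-0.12,0,0,0],[0,0,-0.12,0,0,0],[0,0,-0.12,0,0,0],[0,0,-0.12,0,0,0],[0,0,-0.12,0,0,0],[0,0,-0.12,0,0,0],[0,0,-0.12,0,0,0]]'
python3 - <<'E'
from h import *
a=r.read_camera("scene")[:,:,::-1];cv2.imwrite("pics/lift3.png",a)
h=cv2.cvtColor(a,cv2.COLOR_BGR2HSV)
for y in range(188,198):print(y,' '.join(f"{h[y,x,2]:3d}/{min(h[y,x,1],99):02d}" for x in range(407,420)))
E
```

```text
clock: 7.97
tool_pos: [0.6205, 0.3004, 0.1456]
tool_rot: [-0.001, 0.998, -0.068, -0.001]
ft_force: [6.3, 8.6, -16.9]
opening: 0.0339
grasp_force: 61.1
188 215/02 217/01 207/02 205/11 224/08 201/16 169/15 137/17 107/33 101/58 101/81 101/91  99/95
189 206/04 204/04 188/01 178/11 206/16 191/15 167/18 131/14 101/10  94/19 101/33 100/48 100/74
190 186/01 180/01 165/02 156/11 179/17 167/14 147/14 121/08 104/02  98/08  97/05  98/10  94/41
191 174/00 172/03 158/05 148/09 151/10 133/17 113/09 102/03 102/03  93/16  93/14  93/27  94/43
192 177/03 167/03 141/04 129/10 113/09 103/05  97/03  96/11  93/14  87/38  91/45  96/66 101/73
193 176/03 160/05 126/04 102/00  99/08 101/13  93/14  93/36  94/62  98/73  95/78 101/99 107/99
194 171/03 148/05 114/02 103/12 110/14 112/32 102/48  95/72  95/86  99/99 102/99 117/99 137/99
195 164/03 134/02 125/12 119/13 139/18 125/37 107/69 100/97  99/99 104/98 112/99 135/99 151/99
196 173/00 146/07 162/11 151/14 146/19 122/38 106/82 102/99 102/99 115/99 136/99 150/99 155/99
197 169/02 162/13 175/15 162/13 138/20 115/53 101/88 100/99 110/93 133/99 151/99 156/99 155/99
```

Level now: the pointer line at col 411 is row 192.8 against an expected 192.9. I'll hold a little longer and then ease down.

```bash
python3 -m creep '[[0,0,0,0,0,0],[0,0,0,0,0,0],[0,0,0,0,0,0],[0,0,0,0,0,0],[0,0,0.04,0,0,0],[0,0,0.08,0,0,0],[0,0,0.12,0,0,0],[0,0,0.16,0,0,0],[0,0,0.2,0,0,0],[0,0,0.24,0,0,0],[0,0,0.28,0,0,0],[0,0,0.32,0,0,0],[0,0,0.36,0,0,0],[0,0,0.4,0,0,0],[0,0,0.44,0,0,0],[0,0,0.48,0,0,0]]'
python3 -m creep '[[0,0,0.04,0,0,0],[0,0,0.08,0,0,0],[0,0,0.12,0,0,0],[0,0,0.16,0,0,0],[0,0,0.2,0,0,0],[0,0,0.24,0,0,0],[0,0,0.28,0,0,0],[0,0,0.31,0,0,0],[0,0,0.34,0,0,0],[0,0,0.37,0,0,0],[0,0,0.4,0,0,0],[0,0,0.42,0,0,0],[0,0,0.44,0,0,0],[0,0,0.44,0,0,0],[0,0,0.44,0,0,0]]'
```

```text
clock: 9.35
tool_pos: [0.6205, 0.3004, 0.1323]
tool_rot: [-0.001, 0.998, -0.068, -0.001]
ft_force: [5.4, 7.9, -12.0]
opening: 0.0336
grasp_force: 61.5
clock: 10.6
tool_pos: [0.6207, 0.3004, 0.1222]
tool_rot: [-0.001, 0.998, -0.068, -0.0]
ft_force: [0.3, 4.8, -0.9]
opening: 0.0339
grasp_force: 62.6
```

```bash
python3 -m creep '[[0,0,0.03,0,0,0],[-0.1,0,0.03,0,0,0],[-0.2,0,0.03,0,0,0],[-0.3,0,0.03,0,0,0],[-0.4,0,0.03,0,0,0],[-0.5,0,0.03,0,0,0],[-0.5,0,0.03,0,0,0]]'
```

```text
clock: 11.18
tool_pos: [0.6065, 0.3022, 0.1216]
tool_rot: [-0.001, 0.998, -0.068, 0.001]
ft_force: [2.6, 4.1, -1.9]
opening: 0.0341
grasp_force: 62.5
```

```bash
python3 -m creep '[[-0.2,0,0,0,0,0],[-0.4,0,0,0,0,0],[-0.6,0,0,0,0,0],[-0.8,0,0,0,0,0],[-1,0,0,0,0,0],[-1.2,0,0,0,0,0],[-1.4,0,0,0,0,0],[-1.6,0,0,0,0,0],[-1.6,0,0,0,0,0]]'
python3 -m creep '[[-0.2,0,0,0,0,0],[-0.4,0,0,0,0,0],[-0.6,0,0,0,0,0],[-0.8,0,0,0,0,0],[-1,0,0,0,0,0],[-1.2,0,0,0,0,0],[-1.4,0,0,0,0,0],[-1.6,0,0,0,0,0],[-1.8,0,0,0,0,0],[-2,0,0,0,0,0],[-2.1,0,0,0,0,0],[-2.1,0,0,0,0,0]]'
```

```text
clock: 11.93
tool_pos: [0.5579, 0.3084, 0.1215]
tool_rot: [-0.0, 0.998, -0.067, -0.0]
ft_force: [0.9, 4.3, -1.5]
opening: 0.0335
grasp_force: 62.7
clock: 12.93
tool_pos: [0.4952, 0.3162, 0.1214]
tool_rot: [0.0, 0.998, -0.068, -0.0]
ft_force: [0.0, 0.2, -2.3]
opening: 0.034
grasp_force: 62.5
```

```bash
python3 -m creep '[[0,0,-0.5,0,0,0],[0,0,-1,0,0,0],[0,0,-1.5,0,0,0],[0,0,-2,0,0,0],[0,0,-2.5,0,0,0],[0,0,-3,0,0,0],[0,0,-3.5,0,0,0],[0,0,-3.5,0,0,0]]'
python3 -c "
from h import *
print(rel([.5616,-.2937,.226],6.5))"
```

```text
clock: 13.6
tool_pos: [0.4982, 0.3173, 0.2299]
tool_rot: [-0.002, 0.998, -0.069, 0.003]
ft_force: [1.1, -0.0, -1.7]
opening: 0.034
grasp_force: 62.5
[4.89, 19.88, 0.08, -0.04, -0.06, -2.88]
```

```bash
python3 -m creep '[[0.5,0.8,0,0,0,-0.1],[0.9,1.8,0,0,0,-0.3],[1.2,2.8,0,0,0,-0.4],[1.5,3.8,0,0,0,-0.5],[1.7,4.8,0,0,0,-0.7],[2,5.8,0,0,0,-0.8],[2.2,6.8,0,0,0,-1],[2.4,7.8,0,0,0,-1.1],[2.6,8.8,0,0,0,-1.3],[2.8,9.8,0,0,0,-1.4],[3,10.8,0,0,0,-1.6],[3.2,11.8,0,0,0,-1.7],[3.4,12.8,0,0,0,-1.9],[3.6,13.8,0,0,0,-2],[3.8,14.8,0,0,0,-2.1],[4,15.8,0,0,0,-2.3],[4.2,16.8,0,0,0,-2.4],[4.4,17.6,0,0,0,-2.6],[4.6,18,0,0,0,-2.7],[4.6,18,0,0,0,-2.8]]'
python3 - <<'E'
from h import *
print(rel([.5616,-.2937,.12],6.5))
cv2.imwrite("pics/over.png",np.hstack([cv2.resize(r.read_camera("scene")[200:380,60:300,::-1],(400,300)),cv2.resize(r.read_camera("top")[90:270,300:540,::-1],(400,300))]))
E
```

```text
clock: 15.27
tool_pos: [0.5585, -0.2426, 0.2253]
tool_rot: [0.001, 0.999, 0.051, -0.001]
ft_force: [0.5, 0.1, -1.8]
opening: 0.0336
grasp_force: 62.5
[-0.06, 1.7, 3.52, 0.03, 0.02, -0.14]
```

View pics/over.png

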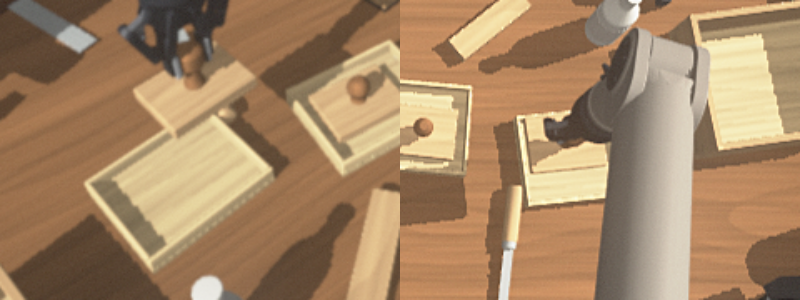

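The panel is held level over the tray's edge and aligned with it (scene crop (195,95), tray (180,185)). I'll centre it and lower.

```bash
python3 -m creep '[[0,0.8,0,0,0,0],[0,1.4,0.2,0,0,-0.1],[-0.05,1.7,0.7,0,0,-0.15],[-0.05,1.7,1.4,0,0,-0.15],[-0.05,1.7,2.1,0,0,-0.15],[-0.05,1.7,2.8,0,0,-0.15],[-0.05,1.7,3.4,0,0,-0.15],[-0.05,1.7,3.5,0,0,-0.15],[-0.05,1.7,3.5,0,0,-0.15],[-0.05,1.7,3.5,0,0,-0.15]]'
python3 -c "
from h import *
print(rel([.5616,-.2937,.079],6.5))"
```

```text
clock: 16.2
tool_pos: [0.564, -0.2876, 0.1224]
tool_rot: [0.0, 0.998, 0.061, 0.001]
ft_force: [0.5, 0.1, -0.9]
opening: 0.0336
grasp_force: 62.5
[-0.11, 0.19, 1.45, 0.0, -0.01, 0.09]
```

```bash
python3 -m creep '[[-0.1,0.1,0.2,0,0,0],[-0.1,0.15,0.4,0,0,0],[-0.1,0.15,0.6,0,0,0],[-0.1,0.15,0.8,0,0,0],[-0.1,0.15,1,0,0,0],[-0.1,0.15,1.15,0,0,0],[-0.1,0.15,1.25,0,0,0],[-0.1,0.15,1.3,0,0,0],[-0.1,0.15,1.3,0,0,0],[-0.1,0.15,1.3,0,0,0]]'
python3 -m creep '[[0,0,0.03,0,0,0],[0,0,0.06,0,0,0],[0,0,0.1,0,0,0],[0,0,0.1,0,0,0],[0,0,0.1,0,0,0]]'
```

```text
clock: 17.03
tool_pos: [0.561, -0.2933, 0.0827]
tool_rot: [0.0, 0.998, 0.06, 0.0]
ft_force: [0.1, 0.5, -1.0]
opening: 0.0339
grasp_force: 62.5
clock: 17.45
tool_pos: [0.5608, -0.2933, 0.0796]
tool_rot: [0.0, 0.998, 0.06, -0.0]
ft_force: [0.8, -0.6, -0.6]
opening: 0.0338
grasp_force: 62.5
```

```bash
python3 -m creep '[[0,0,0.02,0,0,0],[0,0,0.04,0,0,0],[0,0,0.06,0,0,0],[0,0,0.08,0,0,0],[0,0,0.08,0,0,0],[0,0,0.08,0,0,0]]'
```

```text
clock: 17.95
tool_pos: [0.561, -0.2935, 0.0777]
tool_rot: [0.0, 0.998, 0.06, 0.0]
ft_force: [-1.2, -0.6, 3.0]
opening: 0.0338
grasp_force: 62.9
```

Contact. Releasing, then retreating straight up.

```bash
python3 -m creep '[[0,0,0,0,0,0],[0,0,0,0,0,0],[0,0,0,0,0,0],[0,0,0,0,0,0]]' 42
python3 -m creep '[[0,0,0,0,0,0],[0,0,0,0,0,0],[0,0,0,0,0,0],[0,0,0,0,0,0],[0,0,-0.4,0,0,0],[0,0,-1,0,0,0],[0,0,-2,0,0,0],[0,0,-3,0,0,0],[0,0,-4,0,0,0],[0,0,-5,0,0,0],[0,0,-6,0,0,0],[0,0,-6,0,0,0],[0,0,-6,0,0,0]]' 75
python3 -m creep '[[-1,0.6,0,0,0,0],[-2,1.3,0,0,0,0],[-3,2,0,0,0,0],[-3.5,2.8,0,0,0,0],[-4,3.6,0,0,0,0],[-4,4.6,0,0,0,0],[-4,5.6,0,0,0,0],[-4,6.2,0,0,0,0],[-4,6.2,0,0,0,0],[-4,6.2,0,0,0,0]]'
python3 - <<'E'
from h import *
a=r.read_camera("scene")[:,:,::-1];b=r.read_camera("top")[:,:,::-1]
cv2.imwrite("pics/end.png",np.vstack([np.hstack([cv2.resize(a[140:380,90:450],(400,267)),cv2.resize(b[110:290,150:420],(400,267))]),np.hstack([cv2.resize(a[250:360,100:240],(400,314)),cv2.resize(b[140:225,355:463],(400,314))])]))
E
```

```text
clock: 18.28
tool_pos: [0.5609, -0.2933, 0.0771]
tool_rot: [0.0, 0.998, 0.06, 0.0]
ft_force: [0.3, -0.3, -0.1]
opening: 0.0419
grasp_force: 0.0
clock: 19.37
tool_pos: [0.562, -0.2938, 0.2607]
tool_rot: [0.001, 0.998, 0.06, 0.003]
ft_force: [-0.3, -0.3, -0.5]
opening: 0.075
grasp_force: 0.0
clock: 20.2
tool_pos: [0.463, -0.4926, 0.2556]
tool_rot: [-0.001, 0.998, 0.059, -0.001]
ft_force: [0.2, 0.3, -0.5]
opening: 0.0749
grasp_force: 0.0
```

View pics/end.png

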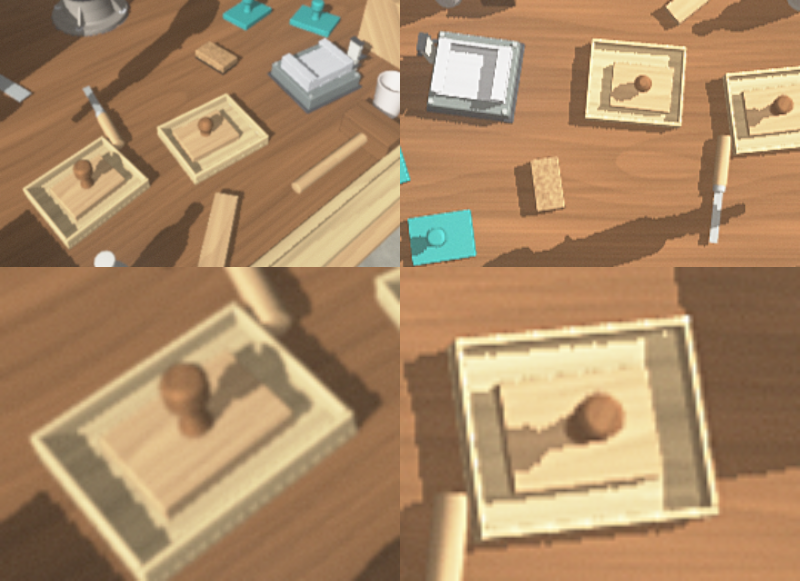

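The panel lies flat and centred in the tray with the knob up, at bottom-left crop (185,400) and bottom-right crop (597,418). The cradle is empty and down, and the other objects in view look unmoved.

```bash
python3 -c "
from cell import r
print(r.finish_job())"
```

```text
the job is handed in; nothing more can be done
None
```

The job is done and handed in at about 20 s: I pulled the knob until the pointer was level with the mark (to about 1 mm by the camera), held it over 1.3 s and eased it down, then slid the drawer front out and set it flat, knob up, in the empty tray.

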